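# Load a flange and a sleeve on the assembly jig's post

## Robot

A 7-joint arm with a two-finger parallel gripper is mounted at the origin on the work surface. World frame = base frame: x ahead of the robot, y to its left, z up, the work surface at z = 0. Lengths are in m, angles in rad, forces in N, time in s.
With the tool pointing down it reaches from about 0.425 to 0.925 m from the base axis. Payload 6.8 kg.
Tool frame: the origin (TCP) lies midway between the tips of the shut fingers; the grasp point (between the pads) lies 19 mm behind it; x points along the fingers, y is the direction in which the jaws open and shut, and the axes are right-handed (so a half turn about x gives the same grasp; the last joint's range is limited). The gripper opens to 85 mm and grips with 20 to 120 N. Pads are 22 mm wide; open, the fingers measure 114 mm over their backs; the gripper's body (76 mm by 85 mm) begins 54 mm behind the grasp point. The pads swing forward as they close: fully open they stand 13 mm farther back than shut.
Start: joints at [1.02, 0.477, 0.022, 1.555, -0.011, 1.109, -0.083], TCP at [0.289, -0.61, 0.196] pointing down, gripper open.
Joint ranges: [-2.96, 2.96], [-0.34, 2.1], [-1.41, 1.46], [0.24, 2.44], [-1.37, 4.51], [0.17, 1.92], [-2.96, 2.96]. Speed limits (rad/s): [2.39, 2.39, 3.14, 3.14, 3.14, 3.14, 3.14].

## Interface

Orientations are given as a rotation vector (axis times angle).
In Python, from bench import r, viewer, nets gives the robot as it stands.
- The arm moves only by the shell command python3 -m pendant 'ROWS' [FORCE]. ROWS is JSON, one flat list of numbers, 5 for each row, row after row: the finger opening in mm, from 0 to 85.4, then the shift along the tool's x, y, z in mm, then the turn about the tool's x in rad. A call has 1 to 20 rows; each row shifts and turns the commanded pose from where the row before left it, along the tool's axes as they then stand; what a row does not reach is not made up. A row lasts 1/8 s, in which the tool goes at most 62.5 mm and 10.7 degrees, less where a joint would pass 70% of its speed; a pose out of reach is approached as far as the arm can. A call with a gripper value outside its range is refused whole. The fingers move at their own pace and stop on an object; FORCE is the grip in N (left out, the last holds). Time passes only in rows, so rows that do not move let the fingers close. It gives the time, the measured TCP pose, the force and the opening at its end, in the units of the state.
- r.get_obs(): the state, without advancing time (a new reading comes with each control period).
- viewer.grab_frame(name): name is "scene" or "top"; returns (picture, depth): 384x512x3 uint8, red, green, blue; 384x512 float32, m along the optical axis (not along the pixel's ray), 0 where there is no reading.
- viewer.calibration(name): a dict with "mtx" (3x3 intrinsics, pixels), "world_to_cam" (4x4, takes a point from world to camera coordinates). Camera axes: x right, y up, looking along -z (the intrinsics and any distortion apply to the point x, -y, -z); pixel columns grow to the right and rows downward; lengths in m; the calibration is good to about 2 mm. A picture is of the moment at which its call begins. calibration takes no time and is no camera call.
- r.hand_in(): hands the job in, once; it reports no verdict.
Trained networks look in the newest picture that a camera, given by its name, has taken for a name from the list of things; names that differ only in an ending like _2 or _b are one class to them, and where a whole thing is asked for, a point or a joint stands for the part that bears it (a point fixed in the world has none). Each returns a list of dicts, best first, with "score" (0 to 1); they miss things now and then, are a little off and sometimes report something else, mostly with a low value. They report only what shows in the picture. A call takes as long as a camera call. They do not tell look-alikes from the thing itself.
- nets.look_for(name, camera): "location" ([x, y, z] in m, in world coordinates, good to about 4 mm: the middle of the surface that is visible of it).
- nets.silhouettes(name, camera): "mask" (384x512 bool, what is visible of it).
The state is a dict: "clock": time; "joints": joint angles; "qvel": joint speeds; "tau": joint torques, N m; "tcp_pos": TCP position; "orientation": TCP orientation; "contact_force": force on the tool from outside, world axes, zero at the start; "moment": the same for the moment, N m; "grip_width": finger opening in m.
Only numpy, scipy, OpenCV 4.12 (cv2) and the standard library are available. Lean on these libraries where they do the work, as an engineer would, in place of code of your own. Each camera call takes 0.05 s, during which the arm holds its last target. There are 200 camera calls.

## Task

Take the bright square flange with the hexagonal neck out of the slotted rack, lay it flat on the bench with its neck up and let go, then take it again by the neck and thread it down the jig's post, turning it until one of its corner holes finds the jig's brass index pin and it sits fully home on the round table. After that thread the black sleeve with bright ends, standing upright, down the same post until it rests on the flange's neck. Lower both down the post rather than dropping them, and leave the red plate, the pipe tee and the loose steel ring where they are.

Things in the scene. Friction and masses are not known exactly. Their poses are not given: they have to be found in the camera images.
- flange: bright square plate 96 x 96 x 12 mm, hexagonal steel neck on one face (46 mm across flats, 22 mm high), bore 34 mm through both, four 14 mm corner holes at x, y = +-31 mm; 0.7 kg. Origin: centre of the plain face; z out through the neck; x, y along the edges; neck flats face x and every 60 degrees on. Starts on edge in a rack slot, its z level along the rack's +x, away from the robot.
- sleeve: black pipe nipple with bright ends, a plain tube 70 mm long, 48 mm outside, 34 mm bore, standing on the bench. Origin: centre of its lower end; z up along the tube. About 0.3 kg.
- jig: fixed jig: green base 130 x 130 x 18 mm with a dark round table, 112 mm diameter, top 26 mm above the bench, carrying a steel post, 31 mm diameter, tapered tip 104 mm above the bench, and a brass index pin. Origin: post axis at bench height; z up. Home: flange origin 26 mm, sleeve origin 60 mm above the bench.
- jig_seat (a point): centre of the round table's top, on the post axis; axes as the jig. The index pin (10 mm diameter, tapered, 12 mm high) stands 44 mm from here. The table is clamped stiffly at an angle that is not reported and differs every time: the pin lies anywhere from 0 to 90 degrees round from the jig's +x towards its +y, so it must be felt for or seen.
- rack: fixed blue rack 190 x 130 mm, 32 mm high, with two slots 14 mm wide running along its y, centred at x = -42 and x = +42 mm; slot floor 12 mm and slot walls' top 32 mm above the bench. Origin: centre of its underside; z up. One slot holds the flange, the other the red blank plate; which is which varies.
- blank: red blank plate 96 x 96 x 12 mm without holes, with a low round boss of 40 mm diameter, 4 mm high, standing on edge in the other slot; leave it there. Origin: centre of the plain face, z out through the boss.
- tee: dark pipe tee lying on the bench, about 94 x 75 x 51 mm; leave it alone. Origin: under its middle.
- slipring: loose flat steel ring, 110 mm in diameter, 18 mm high, lying on the bench; leave it alone. Origin: centre of its underside.
Not all that is in view belongs to the job. What is shaped like the sleeve but orange is not meant. What is meant by the jig is not pink, and is the larger of those in its own colour.

How it is judged:
On the way, in this order (a step that is already met when the one before it is completed fails the run):
1. the flange lies flat on the bench, neck up, let go and still (angle between flange's own z axis and vertical below 0.08 rad and height (world z) of flange below 0.008 m and contact force between flange and the fingers below 0.3 N and linear speed of flange below 0.03 m/s), for 0.2 s.
2. the flange sits fully home on the jig's round table, over post and pin, with the sleeve not yet on the post (z of flange in the frame of jig between 0.022 and 0.0295 m and horizontal distance between flange and jig below 0.004 m and angle between flange's own z axis and vertical below 0.06 rad and horizontal distance between sleeve and jig above 0.06 m), for 0.2 s.
At the end, for the whole second after the job is handed in: flange neck up over post and pin, origin 22 to 29.5 mm above the jig's underside, within 4 mm of the post axis, tilt under 0.06 rad; sleeve on its neck, lower end 56 to 64 mm above the jig's underside, within 5 mm of the axis, tilt under 0.07 rad; both still (under 0.02 m/s) (z of flange in the frame of jig between 0.022 and 0.0295 m and horizontal distance between flange and jig below 0.004 m and angle between flange's own z axis and vertical below 0.06 rad and z of sleeve in the frame of jig between 0.056 and 0.064 m and horizontal distance between sleeve and jig below 0.005 m and angle between sleeve's own z axis and vertical below 0.07 rad and linear speed of each of flange, sleeve below 0.02 m/s); the robot touches nothing.
It fails at once if the flange or the sleeve is dropped down the post (faster than 0.75 m/s on it) ((horizontal distance between flange and jig below 0.012 m and z of flange in the frame of jig below 0.12 m and linear speed of flange above 0.75 m/s) or (horizontal distance between sleeve and jig below 0.012 m and z of sleeve in the frame of jig below 0.12 m and linear speed of sleeve above 0.75 m/s)).
It fails at once if the red plate, the tee or the loose ring is shifted by more than 30 mm (distance of any of blank, tee, slipring from where it was at the start of the episode above 0.03 m).
It also fails if it takes over 67 s, if anything falls off the work surface, if the arm or the gripper's body presses on something with over 40 N, if the wrist force passes 120 N, or if a joint passes its speed limit or range.

## Working session

There is one attempt and no reset: what is moved stays moved. The work goes in short steps, Python scripts to look and compute and a shell command to move; the robot and the scene stay as the last step left them, time stands still between calls to the robot, and variables do not carry over. Pictures are saved under pics/ and viewed, about 8 in all and at most 12, crops included, and the job is handed in when it is done.

```bash
ls; mkdir -p pics; cat > h.py <<'E'
import numpy as np, cv2
from scipy.spatial.transform import Rotation as R
from bench import r, viewer, nets
def cloud(name):
    p,d=viewer.grab_frame(name); c=viewer.calibration(name); K=c["mtx"]; T=np.linalg.inv(c["world_to_cam"])
    v,u=np.mgrid[0:384,0:512]
    P=np.stack([(u-K[0][2])/K[0][0]*d,-(v-K[1][2])/K[1][1]*d,-d],-1)
    W=P@T[:3,:3].T+T[:3,3]; W[d==0]=np.nan
    return p,d,W
E
python3 - <<'E'
from h import *
for n in("scene","top"):
    p,d,W=cloud(n); np.save(n+".npy",W); cv2.imwrite(f"pics/{n}1.png",p[:,:,::-1]); 
    print(n,viewer.calibration(n))
    for k in("flange","sleeve","jig","rack","blank","tee","slipring"):
        print(k,[(round(x["score"],2),np.round(x["location"],3).tolist()) for x in nets.look_for(k,n)][:4])
o=r.get_obs(); print(o["clock"],o["tcp_pos"],R.from_rotvec(o["orientation"]).as_matrix().round(3))
a=cv2.imread("pics/scene1.png");b=cv2.imread("pics/top1.png");
cv2.imwrite("pics/both1.png",cv2.resize(np.vstack([a,b]),(800,1200))[:0+1200]) 
E
```

```text
pics
scene {'mtx': array([[357.35035912,   0.        , 258.29600771],
       [  0.        , 357.35035912, 191.14817738],
       [  0.        ,   0.        ,   1.        ]]), 'world_to_cam': array([[-0.87775649,  0.47910446,  0.00156753,  0.52303147],
       [-0.33647485, -0.61877053,  0.70986457,  0.07753512],
       [ 0.34106923,  0.6225608 ,  0.70433645, -1.21370641],
       [ 0.        ,  0.        ,  0.        ,  1.        ]])}
flange [(0.59, [0.516, 0.245, 0.088])]
sleeve [(0.79, [0.655, 0.004, 0.053]), (0.59, [0.752, -0.046, 0.052])]
jig [(0.87, [0.306, -0.225, 0.022]), (0.72, [0.491, -0.454, 0.025])]
rack []
blank [(0.57, [0.599, 0.27, 0.077])]
tee [(0.8, [0.704, -0.201, 0.04])]
slipring [(0.63, [0.776, 0.081, 0.016])]
top {'mtx': array([[399.51600485,   0.        , 256.88860347],
       [  0.        , 399.51600485, 191.69795034],
       [  0.        ,   0.        ,   1.        ]]), 'world_to_cam': array([[ 0.01150338, -0.99967147,  0.02290466, -0.10761236],
       [ 0.98044793,  0.01577628,  0.19614525, -0.52629987],
       [-0.19644216,  0.02020049,  0.98030731, -1.13511168],
       [ 0.        ,  0.        ,  0.        ,  1.        ]])}
flange [(0.62, [0.516, 0.243, 0.084])]
sleeve [(0.72, [0.739, -0.057, 0.054]), (0.67, [0.65, -0.01, 0.06])]
jig [(0.89, [0.288, -0.238, 0.026]), (0.88, [0.487, -0.273, 0.026]), (0.61, [0.485, -0.456, 0.02])]
rack [(0.83, [0.546, 0.236, 0.013])]
blank [(0.88, [0.594, 0.26, 0.086]), (0.62, [0.491, -0.273, 0.025])]
tee [(0.56, [0.696, -0.214, 0.04]), (0.16, [0.549, 0.233, 0.01])]
slipring [(0.95, [0.767, 0.077, 0.021])]
0.8 [ 0.28922261 -0.6099466   0.19585858] [[ 0.     0.428 -0.904]
 [-0.    -0.904 -0.428]
 [-1.     0.     0.   ]]
```

View pics/scene1.png

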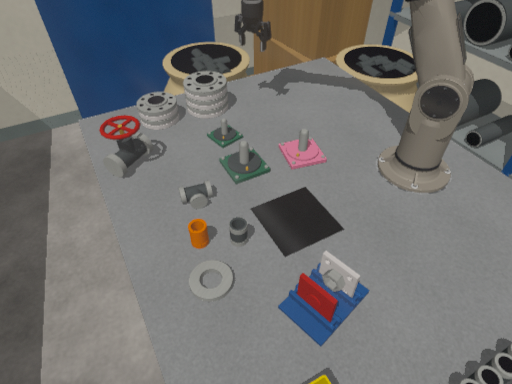

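View pics/top1.png

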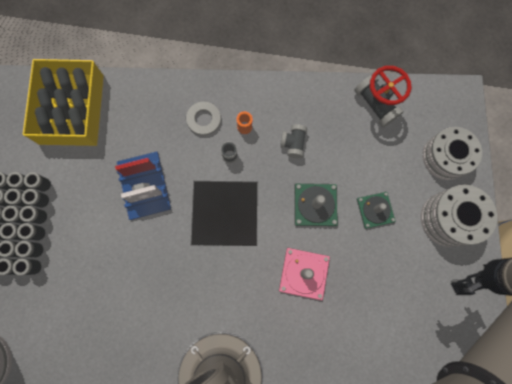

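```bash
python3 - <<'E'
import numpy as np,cv2
t=cv2.imread("pics/top1.png"); s=cv2.imread("pics/scene1.png")
c=lambda im,x,y,w,h:cv2.resize(im[y:y+h,x:x+w],(400,300),interpolation=cv2.INTER_CUBIC)
g=np.vstack([np.hstack([c(t,283,168,72,54*1+0),c(s,205,130,80,60)]),np.hstack([c(t,105,145,80,60),c(t,190,95,80,60*1)])])
cv2.imwrite("pics/crop1.png",g)
W=np.load("top.npy")
# mat
for (u,v) in[(193,182),(257,182),(192,245),(257,245),(225,212),(320,198),(228,150)]: print(u,v,W[v,u].round(3))
# rack: z between 25..36 & flange z>50
reg=W[145:222,112:175].reshape(-1,3)
hsv=cv2.cvtColor(t,cv2.COLOR_BGR2HSV)[145:222,112:175].reshape(-1,3)
blue=(hsv[:,0]>100)&(hsv[:,0]<125)&(hsv[:,1]>120)
B=reg[blue&(reg[:,2]>.02)&(reg[:,2]<.045)]
print("rack",len(B),cv2.minAreaRect(B[:,:2].astype(np.float32)),B[:,2].mean())
for nm in("top","scene"):
    W=np.load(nm+".npy"); im=cv2.imread(f"pics/{nm}1.png"); hs=cv2.cvtColor(im,cv2.COLOR_BGR2HSV)
    near=(abs(W[...,0]-.51)<.12)&(abs(W[...,1]-.245)<.1)&(W[...,2]>.05)
    w=near&(hs[...,1]<70)
    P=W[w]; 
    tp=P[P[:,2]>.098]; print(nm,"flange",len(P),len(tp),P[:,2].max(),tp.mean(0), cv2.minAreaRect(tp[:,:2].astype(np.float32)) if len(tp)>4 else 0)
    rd=near&(hs[...,1]>150)&((hs[...,0]<8)|(hs[...,0]>172)); P=W[rd];tp=P[P[:,2]>.098]
    near=(abs(W[...,0]-.58)<.1)&(abs(W[...,1]-.265)<.1)&(W[...,2]>.05);rd=near&(hs[...,1]>150)&((hs[...,0]<8)|(hs[...,0]>172));P=W[rd];tp=P[P[:,2]>.098]
    print(nm,"blank",len(P),len(tp),tp.mean(0), cv2.minAreaRect(tp[:,:2].astype(np.float32)) if len(tp)>4 else 0)
    n=(abs(W[...,0]-.655)<.06)&(abs(W[...,1]+.005)<.05)&(W[...,2]>.062)&(W[...,2]<.08)
    P=W[n]; print(nm,"sleeve top",len(P),P.mean(0),cv2.minEnclosingCircle(P[:,:2].astype(np.float32)) if len(P) else 0)
    n=(abs(W[...,0]-.49)<.05)&(abs(W[...,1]+.27)<.05)&(W[...,2]>.05)&(W[...,2]<.12)
    P=W[n]; print(nm,"post",len(P),P.mean(0),P[:,2].max(),cv2.minEnclosingCircle(P[:,:2].astype(np.float32)))
    n=(abs(W[...,0]-.49)<.1)&(abs(W[...,1]+.27)<.1)&(W[...,2]>.011)&(W[...,2]<.023)&(hs[...,1]>60)
    P=W[n]; print(nm,"base",len(P),cv2.minAreaRect(P[:,:2].astype(np.float32)))
E
```

```text
193 182 [ 0.567  0.098 -0.003]
257 182 [ 0.57  -0.102 -0.003]
192 245 [ 0.371  0.093 -0.001]
257 245 [ 0.374 -0.104 -0.002]
225 212 [ 0.474 -0.004 -0.002]
320 198 [ 0.502 -0.279  0.105]
228 150 [ 0.67  -0.009  0.006]
rack 90 ((0.5542085766792297, 0.24803712964057922), (0.1150236651301384, 0.1274775266647339), 17.244144439697266) 0.030720402263743975
top flange 395 176 0.11199711655013056 [0.51391064 0.23756597 0.10655569] ((0.5480620861053467, 0.2470008283853531), (0.08420117944478989, 0.09605339914560318), 15.69318962097168)
top blank 114 113 [0.59198162 0.26133137 0.10618366] ((0.5927415490150452, 0.25957268476486206), (0.010393249802291393, 0.08947908878326416), 15.577799797058105)
top sleeve top 124 [ 0.65387166 -0.01222642  0.06870594] ((0.654096245765686, -0.011699223890900612), 0.025301611050963402)
top post 125 [ 0.49703288 -0.2772599   0.09237005] 0.10911991372086027 ((0.4998074471950531, -0.27964138984680176), 0.015814177691936493)
top base 426 ((0.49888792634010315, -0.28097549080848694), (0.12679210305213928, 0.12523537874221802), 89.18302154541016)
scene flange 883 292 0.11141088624041917 [0.51381066 0.24259837 0.10641944] ((0.5127272009849548, 0.24009616672992706), (0.01422834675759077, 0.09540263563394547), 15.445306777954102)
scene blank 775 305 [0.5945641  0.26637823 0.10642746] ((0.5937433838844299, 0.2643125653266907), (0.013375877402722836, 0.09483858197927475), 16.2312068939209)
scene sleeve top 161 [ 0.65308835 -0.00790979  0.06876163] ((0.6528508067131042, -0.00908825546503067), 0.025661475956439972)
scene post 159 [ 0.50276397 -0.26957529  0.08229917] 0.10715158542501724 ((0.5000377893447876, -0.2746383845806122), 0.01589566096663475)
scene base 336 ((0.500231146812439, -0.2766759395599365), (0.1292819082736969, 0.1305156648159027), 0.23313063383102417)
```

View pics/crop1.png

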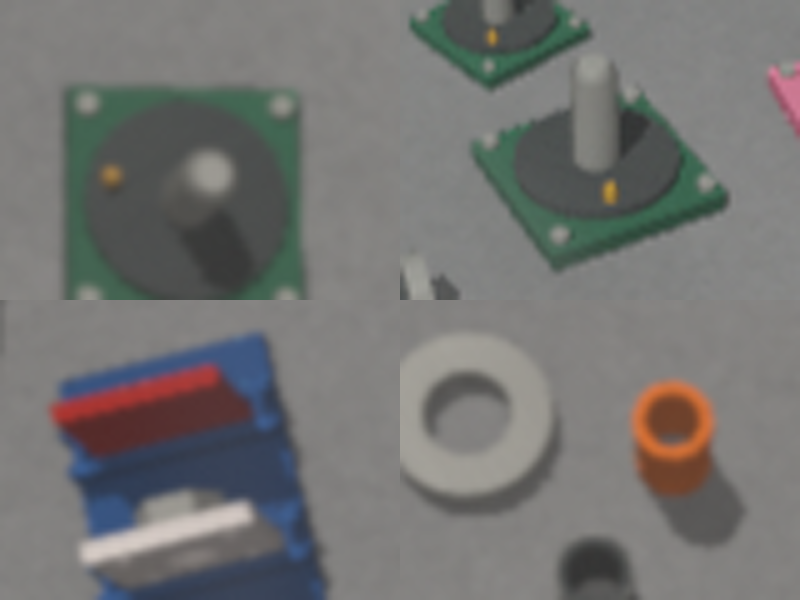

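```bash
cat >> h.py <<'E'
def pix2w(name,u,v,z):
    c=viewer.calibration(name);K=c["mtx"];T=np.linalg.inv(c["world_to_cam"])
    d=T[:3,:3]@np.array([(u-K[0][2])/K[0][0],-(v-K[1][2])/K[1][1],-1]);o=T[:3,3]
    return o+d*(z-o[2])/d[2]
def togo(x,y,z,yaw=None):
    "shift in tool axes mm from now to world x,y,z; turn to bring tool y to yaw deg (mod 180)"
    o=r.get_obs();M=R.from_rotvec(o["orientation"]).as_matrix()
    d=M.T@(np.array([x,y,z])-o["tcp_pos"])*1000
    cy=np.degrees(np.arctan2(M[1,1],M[0,1]))
    t=None if yaw is None else -np.radians((yaw-cy+90)%180-90)
    print("t",round(o["clock"],2),"tcp",o["tcp_pos"].round(4) if hasattr(o["tcp_pos"],"round") else o["tcp_pos"],"yaw",cy.round(2),"go",d.round(1),"turn",t,"F",np.round(o["contact_force"],1),"w",o["grip_width"],"j7",o["joints"][-1])
E
python3 - <<'E'
from h import *
W=np.load("top.npy")
print("mat z",np.nanmean(W[190:240,200:250,2]),"bench",np.nanmean(W[190:240,262:285,2]),np.nanmean(W[255:275,200:250,2]), np.nanmean(W[160:180,180:215,2]))
c={"top":(0.4993,-0.2803),"scene":(0.5001,-0.2757)}
for n,u,v in(("top",303.2,199.7),("scene",247,168)):
    for z in(.03,.034):
        p=pix2w(n,u,v,z)[:2]-c[n]; print(n,p.round(4),np.hypot(*p).round(4),np.degrees(np.arctan2(p[1],p[0])).round(1))
togo(.513,.2405,.196,15.5)
E
python3 -m pendant '[85,0,-37.4,-31.5,0, 85,0,-37.4,-31.5,0, 85,0,-37.4,-31.5,0, 85,0,-37.4,-31.5,0, 85,0,-37.4,-31.5,0, 85,0,-37.4,-31.5,0, 85,0,-37.4,-31.5,0, 85,0,-37.4,-31.5,0, 85,0,-37.4,-31.5,0, 85,0,-37.4,-31.5,0, 85,0,-37.4,-31.5,0, 85,0,-37.4,-31.5,0, 85,0,-37.4,-31.5,0, 85,0,-37.4,-31.5,0, 85,0,-37.4,-31.5,0, 85,0,-37.4,-31.5,0, 85,0,-37.4,-31.5,0, 85,0,-37.4,-31.5,0]' 40
python3 -m pendant '[60,0,0,0,-0.175, 60,0,0,0,-0.175, 60,0,0,0,-0.175, 60,0,0,0,-0.175, 60,0,0,0,-0.175, 60,0,0,0,-0.175, 60,0,0,0,-0.175, 60,0,0,0,-0.175, 60,0,0,0,0]'
python3 -c "from h import *;togo(.513,.2405,.15,15.5)"
```

```text
mat z 0.0001815920861511341 bench -0.000400837957237003 -0.0006548524211221942 -0.0006411533362751981
top [0.0106 0.0388] 0.0402 74.7
top [0.0099 0.0394] 0.0406 75.9
scene [0.0076 0.0371] 0.0378 78.4
scene [0.0097 0.0412] 0.0423 76.8
t 0.8 tcp [ 0.2892 -0.6099  0.1959] yaw -64.63 go [-2.000e-01 -6.726e+02 -5.666e+02] turn -1.3985516483878837 F [0.  0.2 0.9] w 0.0852175554652303 j7 -0.08310665935964608
clock: 3.05
tcp_pos: [0.5136, 0.2427, 0.196]
orientation: [1.977, 0.444, -1.976]
contact_force: [0.1, 0.5, 0.2]
grip_width: 0.0847
clock: 4.18
tcp_pos: [0.5132, 0.2411, 0.1957]
orientation: [1.008, 1.325, -1.008]
contact_force: [-0.0, 0.0, -0.3]
grip_width: 0.0601
t 4.17 tcp [0.5132 0.2411 0.1957] yaw 15.47 go [45.7 -0.4  0.5] turn -0.0005835505764081002 F [-0.   0.  -0.3] w 0.060055494521905214 j7 -0.5646112041473934
```

```bash
python3 -m pendant '[50,35,0,0,0, 50,35,0,0,0, 50,25,0,0,0, 50,9,0,0,0, 50,0,0,0,0]' 40
python3 - <<'E'
from h import *
p,d,W=cloud("scene");q,_,_=cloud("top")
c=lambda im,x,y,w,h:cv2.resize(im[y:y+h,x:x+w],(400,300),interpolation=cv2.INTER_CUBIC)
cv2.imwrite("pics/c2.png",np.hstack([c(p,280,220,100,75),c(q,105,145,80,60)])[:,:,::-1])
togo(.513,.2405,.091,15.5)
E
```

```text
clock: 4.8
tcp_pos: [0.5131, 0.2414, 0.0919]
orientation: [1.008, 1.325, -1.008]
contact_force: [-0.7, -0.2, -1.0]
grip_width: 0.0499
t 4.9 tcp [0.5138 0.2419 0.0929] yaw 15.53 go [ 1.9 -1.1  1.1] turn 0.0005238787818507407 F [-0.4  0.1  0.2] w 0.049550426032755335 j7 -0.6600156312563693
```

View pics/c2.png

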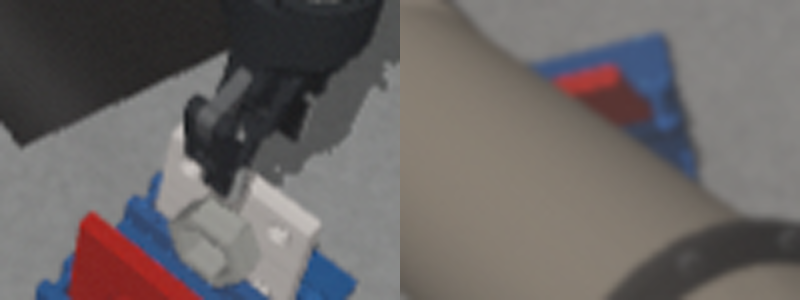

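The scene crop shows the fingers straddling the white plate just above the hexagonal neck (crop ≈ (225,190)), with the red plate clear. I'll close and lift.

```bash
python3 -m pendant '[0,0,0,0,0, 0,0,0,0,0, 0,0,0,0,0, 0,0,0,0,0, 0,0,0,0,0, 0,0,0,0,0]' 50
python3 -m pendant '[0,-10,0,0,0, 0,-15,0,0,0, 0,-20,0,0,0, 0,-20,0,0,0, 0,0,0,0,0]'
python3 -c "from h import *;togo(.49,.04,.157,15.5)"
```

```text
clock: 5.65
tcp_pos: [0.5131, 0.2413, 0.0918]
orientation: [1.007, 1.326, -1.007]
contact_force: [0.6, -0.2, 0.3]
grip_width: -0.0003
clock: 6.28
tcp_pos: [0.5144, 0.2422, 0.1593]
orientation: [1.009, 1.323, -1.003]
contact_force: [0.1, 0.5, -0.1]
grip_width: -0.0001
t 6.28 tcp [0.5144 0.2422 0.1593] yaw 15.57 go [  1.8 -77.8 188.2] turn 0.001150101708344616 F [ 0.1  0.5 -0.1] w -0.00010767863819837854 j7 -0.5970676327489489
```

Width reads 0: nothing was gripped. I'll look.

```bash
python3 - <<'E'
from h import *
p,d,W=cloud("scene");q,_,V=cloud("top")
c=lambda im,x,y,w,h:cv2.resize(im[y:y+h,x:x+w],(400,300),interpolation=cv2.INTER_CUBIC)
cv2.imwrite("pics/c3.png",np.hstack([c(p,280,200,100,75),c(q,105,145,80,60)])[:,:,::-1])
hs=cv2.cvtColor(p,cv2.COLOR_RGB2HSV)
near=(abs(W[...,0]-.51)<.1)&(abs(W[...,1]-.245)<.1)&(W[...,2]>.04)&(W[...,2]<.125)&(hs[...,1]<70)&(hs[...,2]>130)
P=W[near];tp=P[P[:,2]>.098];print(len(P),len(tp),P[:,2].max(),cv2.minAreaRect(tp[:,:2].astype(np.float32)))
# gripper points
g=(abs(W[...,0]-.514)<.1)&(abs(W[...,1]-.242)<.1)&(W[...,2]>.125)&(W[...,2]<.24)
G=W[g];print("grip",len(G),G[:,2].min());L=G[G[:,2]<.19];print(L.mean(0),L.min(0),L.max(0))
E
```

```text
899 294 0.11194337194318538 ((0.5127897262573242, 0.24000421166419983), (0.014849417842924595, 0.09627871215343475), 15.843025207519531)
grip 101 0.19592355831140362<stdin>:10: RuntimeWarning: Mean of empty slice.
  ret = um.true_divide(
Traceback (most recent call last):
ValueError: zero-size array to reduction operation minimum which has no identity
```

View pics/c3.png

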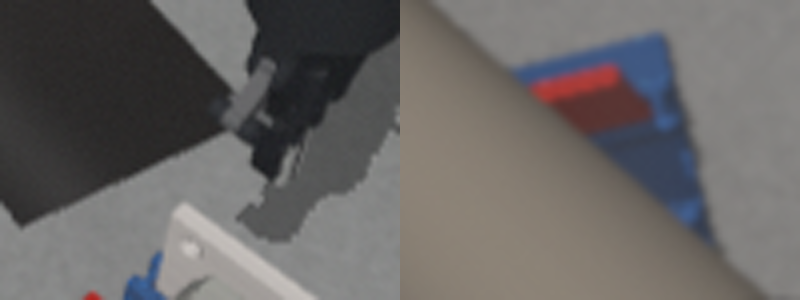

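```bash
cat >> h.py <<'E'
def proj(name,P):
    c=viewer.calibration(name);K=c["mtx"];p=c["world_to_cam"]@np.append(P,1)
    return K[0][0]*p[0]/-p[2]+K[0][2], K[1][1]*p[1]/p[2]+K[1][2]
E
python3 - <<'E'
from h import *
o=r.get_obs();print(o["tcp_pos"],proj("scene",o["tcp_pos"]))
for P in([.5131,.2413,.0919],[.5131,.2413,.108],[.5131,.2413,.15]): print(P,proj("scene",P))
p,d,W=cloud("scene")
cv2.imwrite("pics/c4.png",cv2.resize(p[170:290,280:400],(800,600)[:1]*1+(800,) if 0 else (600,600),interpolation=cv2.INTER_CUBIC)[:,:,::-1])
for v in range(225,250,3): print(v,[tuple((W[v,u]*1000).round().tolist()) if not np.isnan(W[v,u,0]) else None for u in(338,342,346,350)])
E
```

```text
[0.51318125 0.24103805 0.1569856 ] (np.float64(344.7862731058962), np.float64(252.16349225835265))
[0.5131, 0.2413, 0.0919] (np.float64(340.0283858316503), np.float64(268.87924676748145))
[0.5131, 0.2413, 0.108] (np.float64(341.1803251163071), np.float64(264.9371108414523))
[0.5131, 0.2413, 0.15] (np.float64(344.34247181697424), np.float64(254.11569665920257))
225 [(560.0, 246.0, 281.0), (560.0, 255.0, 291.0), (552.0, 257.0, 288.0), (542.0, 258.0, 283.0)]
228 [(569.0, 255.0, 287.0), (563.0, 260.0, 289.0), (528.0, 239.0, 246.0), (528.0, 249.0, 257.0)]
231 [(572.0, 260.0, 286.0), (566.0, 264.0, 286.0), (554.0, 263.0, 279.0), (525.0, 248.0, 245.0)]
234 [(396.0, 106.0, -0.0), (569.0, 269.0, 285.0), (555.0, 266.0, 273.0), (529.0, 254.0, 244.0)]
237 [(403.0, 114.0, -1.0), (392.0, 119.0, -2.0), (551.0, 264.0, 260.0), (535.0, 260.0, 245.0)]
240 [(407.0, 121.0, -4.0), (523.0, 233.0, 198.0), (526.0, 246.0, 214.0), (520.0, 251.0, 216.0)]
243 [(415.0, 131.0, -1.0), (407.0, 137.0, 1.0), (525.0, 247.0, 205.0), (518.0, 251.0, 204.0)]
246 [(421.0, 138.0, -2.0), (412.0, 144.0, -1.0), (403.0, 150.0, 0.0), (517.0, 252.0, 195.0)]
249 [(428.0, 147.0, -1.0), (419.0, 153.0, -0.0), (410.0, 158.0, 1.0), (400.0, 164.0, 1.0)]
```

View pics/c4.png

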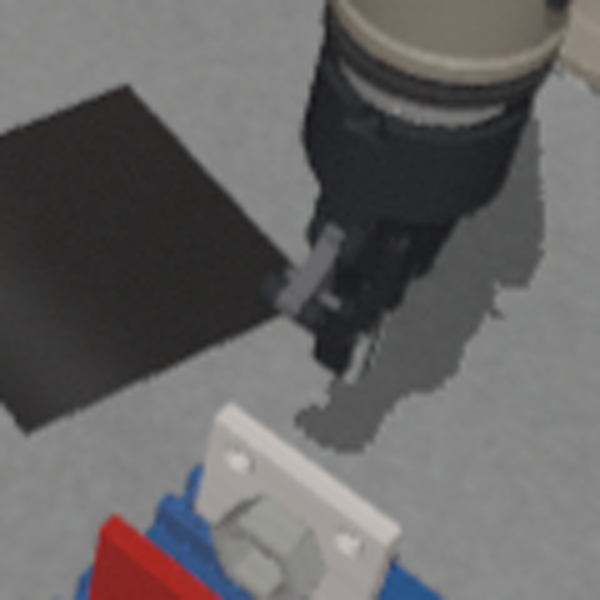

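```bash
python3 - <<'E'
from h import *
n=np.array([.964,.267,0])
f=lambda P:tuple(np.round(proj("scene",P),1))
P=np.array([.289,-.61,.196]);y=np.array([.428,-.904,0]);W=np.load("scene.npy")
print("start",f(P),[f(P+s*.0425*y+[0,0,h]) for s in(-1,1) for h in(0,.013,.04)])
for v in range(20,56,3): print(v,[(W[v,u]*1000).round().tolist() for u in(238,242,246,262,266,270)])
P=np.array([.5131,.2413,.0919]);print("c2",[f(P+s*.025*n+[0,0,h]) for s in(-1,1) for h in(0,.005,.04)])
E
```

```text
start (np.float64(252.3), np.float64(60.3)) [(np.float64(261.4), np.float64(63.3)), (np.float64(261.5), np.float64(59.9)), (np.float64(261.5), np.float64(52.8)), (np.float64(243.5), np.float64(57.4)), (np.float64(243.4), np.float64(54.1)), (np.float64(243.2), np.float64(47.0))]
20 [[324.0, -651.0, 335.0], [314.0, -638.0, 338.0], [307.0, -620.0, 342.0], [267.0, -578.0, 348.0], [-243.0, -1439.0, 0.0], [-250.0, -1402.0, 10.0]]
23 [[320.0, -660.0, 322.0], [-424.0, -2142.0, -268.0], [311.0, -613.0, 335.0], [273.0, -566.0, 343.0], [271.0, -542.0, 350.0], [250.0, -551.0, 344.0]]
26 [[312.0, -677.0, 304.0], [-416.0, -2128.0, -285.0], [313.0, -611.0, 326.0], [-235.0, -1473.0, -45.0], [271.0, -541.0, 341.0], [251.0, -549.0, 334.0]]
29 [[320.0, -662.0, 300.0], [319.0, -630.0, 310.0], [308.0, -620.0, 312.0], [262.0, -584.0, 315.0], [269.0, -544.0, 329.0], [251.0, -549.0, 325.0]]
32 [[322.0, -658.0, 291.0], [316.0, -638.0, 296.0], [-456.0, -2138.0, -343.0], [268.0, -574.0, 309.0], [268.0, -546.0, 319.0], [252.0, -546.0, 316.0]]
35 [[-382.0, -2137.0, -353.0], [310.0, -649.0, 281.0], [-458.0, -2143
[... 566 characters left out ...]
85.0, -56.0], [-419.0, -2146.0, -463.0], [-451.0, -2134.0, -465.0], [274.0, -562.0, 262.0], [256.0, -565.0, 257.0], [-224.0, -1351.0, -130.0]]
50 [[54.0, -1229.0, -46.0], [32.0, -1222.0, -48.0], [-451.0, -2135.0, -491.0], [277.0, -556.0, 253.0], [-222.0, -1396.0, -166.0], [-215.0, -1333.0, -140.0]]
53 [[67.0, -1202.0, -50.0], [50.0, -1188.0, -48.0], [20.0, -1197.0, -58.0], [-213.0, -1432.0, -197.0], [-219.0, -1390.0, -182.0], [-227.0, -1352.0, -169.0]]
c2 [(np.float64(346.5), np.float64(262.5)), (np.float64(346.9), np.float64(261.3)), (np.float64(349.6), np.float64(252.4)), (np.float64(333.4), np.float64(275.5)), (np.float64(333.7), np.float64(274.3)), (np.float64(336.1), np.float64(265.5))]
```

```bash
python3 - <<'E'
import cv2,numpy as np
a=cv2.imread("pics/scene1.png")
c=cv2.resize(a[5:65,215:295],(800,600),interpolation=cv2.INTER_CUBIC);cv2.imwrite("pics/c5.png",c)
E
```

```text
(no output)
```

View pics/c5.png

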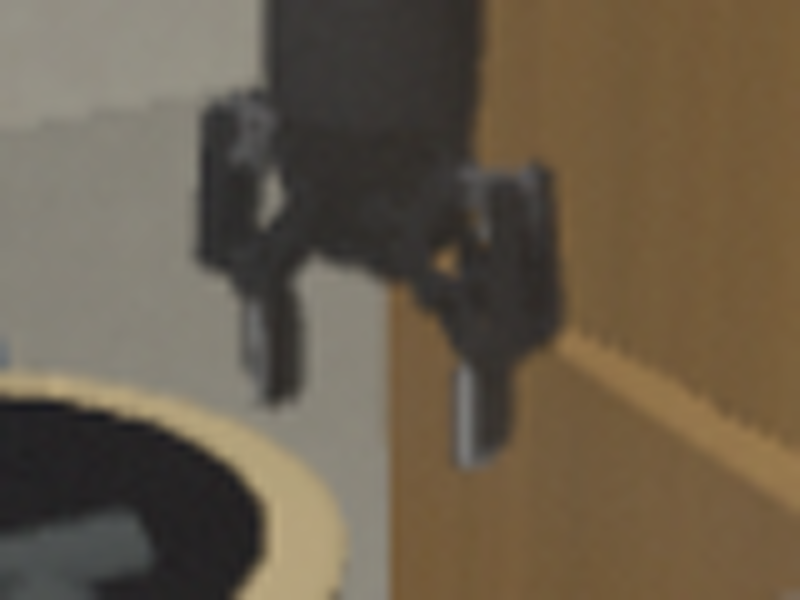

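The tips sit ~34 mm above the reported TCP (first picture: tips at (242,45)/(262,51) versus predicted rows 54/60; the shut-finger depth agrees), so the grasp closed above the plate. I'll descend further.

```bash
python3 -m pendant '[50,0,0,0,0, 50,0,0,0,0, 50,0,0,0,0, 50,30,0,0,0, 50,30,0,0,0, 50,20,0,0,0, 50,8,0,0,0, 50,6,0,0,0, 50,0,0,0,0]' 50
python3 -m pendant '[0,0,0,0,0, 0,0,0,0,0, 0,0,0,0,0, 0,0,0,0,0, 0,0,0,0,0, 0,0,0,0,0]'
```

```text
clock: 7.55
tcp_pos: [0.5134, 0.2415, 0.0631]
orientation: [1.007, 1.325, -1.006]
contact_force: [-0.4, -0.1, 0.5]
grip_width: 0.0503
clock: 8.3
tcp_pos: [0.5135, 0.2415, 0.0635]
orientation: [1.007, 1.325, -1.006]
contact_force: [-1.4, -1.5, 6.6]
grip_width: 0.0104
```

```bash
python3 -m pendant '[0,-8,0,0,0, 0,-15,0,0,0, 0,-20,0,0,0, 0,-20,0,0,0, 0,-12,0,0,0, 0,0,0,0,0]' 70
python3 - <<'E'
from h import *
p,d,W=cloud("scene")
cv2.imwrite("pics/c6.png",cv2.resize(p[160:290,270:400],(600,600),interpolation=cv2.INTER_CUBIC)[:,:,::-1])
togo(.49,.04,.157,15.5)
E
```

```text
clock: 9.05
tcp_pos: [0.5138, 0.2417, 0.1391]
orientation: [1.008, 1.324, -1.005]
contact_force: [0.7, -0.3, -5.9]
grip_width: 0.0095
t 9.1 tcp [0.5132 0.2412 0.1381] yaw 15.57 go [-18.9 -76.4 187.6] turn 0.001242156200478156 F [ 0.2 -0.3 -6.9] w 0.00939469532254479 j7 -0.6154097700060583
```

View pics/c6.png

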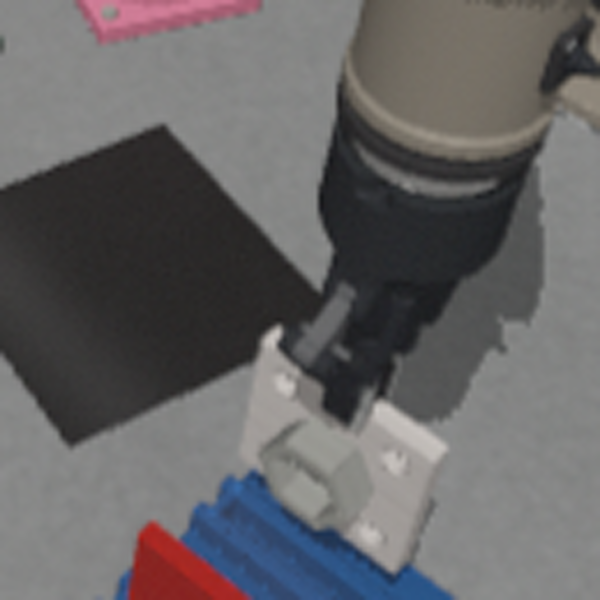

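```bash
python3 -m pendant '[0,0,-2.7,25,0, 0,0,-4.6,44,0, 0,0,-4.6,44,0, 0,0,-4.6,44,0, 0,0,-4.6,44,0, 0,0,-2.2,22,0, 0,25,0,0,0, 0,25,0,0,0, 0,17,0,0,0, 0,10,0,0,0, 0,0,0,0,0]'
python3 -c "from h import *;togo(.55,.02,.0535,15.5)"
```

```text
clock: 10.48
tcp_pos: [0.5502, 0.0203, 0.0603]
orientation: [1.006, 1.327, -1.007]
contact_force: [-0.3, 0.3, -5.5]
grip_width: 0.0096
t 10.47 tcp [0.5502 0.0203 0.0603] yaw 15.6 go [ 6.8 -0.3  0.3] turn 0.0017850974418737165 F [-0.3  0.3 -5.5] w 0.009637051412714693 j7 -0.27176127897991054
```

```bash
python3 -m pendant '[0,3,0,0,0, 0,2,0,0,0, 0,2,0,0,0, 0,1,0,0,0, 0,0,0,0,0]'
python3 -m pendant '[0,1,0,0,0, 0,1,0,0,0, 0,0,0,0,0]'
```

```text
clock: 11.1
tcp_pos: [0.5506, 0.0202, 0.0528]
orientation: [1.007, 1.326, -1.007]
contact_force: [-0.8, -0.1, -6.5]
grip_width: 0.0093
clock: 11.48
tcp_pos: [0.5513, 0.0205, 0.0516]
orientation: [1.007, 1.325, -1.006]
contact_force: [-1.4, 0.2, 3.7]
grip_width: 0.0093
```

```bash
python3 -m pendant '[30,0,0,0,0, 30,0,0,0,0, 30,0,0,0,0, 30,-10,0,0,0, 30,-20,0,0,0, 30,-20,0,0,0, 0,0,25,0,0, 0,0,25,0,0, 0,0,0,0,0]'
python3 -c "
from h import *;togo(.55,.02,.0535,15.5)
p,d,W=cloud('scene')
n=(abs(W[...,0]-.55)<.1)&(abs(W[...,1]-.02)<.07)&(W[...,2]>.01)&(W[...,2]<.125);P=W[n];print(len(P),P[:,2].max(),P[P[:,2]>.1].mean(0))
"
```

```text
clock: 12.6
tcp_pos: [0.6005, 0.0345, 0.1024]
orientation: [1.008, 1.324, -1.004]
contact_force: [-0.2, -0.4, -0.7]
grip_width: 0.0
t 12.6 tcp [0.6005 0.0345 0.1024] yaw 15.59 go [ 48.7 -52.7   0.4] turn 0.0015890049663255888 F [-0.2 -0.4 -0.7] w 1.4873153034876588e-05 j7 -0.2429259593863051
859 0.09900682280554196 [nan nan nan]<string>:4: RuntimeWarning: Mean of empty slice.
  ret = um.true_divide(
```

```bash
python3 -m pendant '[0,30,0,0,0, 0,22,0,0,0, 0,0,-12,0,0, 0,0,-8,0,0, 0,0,-6,0,0, 0,0,-6,0,0, 0,0,-6,0,0, 0,0,-6,0,0, 0,0,-6,0,0, 0,0,-6,0,0, 0,0,-4,0,0, 0,0,0,0,0, 0,0,0,0,0]'
python3 -c "
from h import *;togo(.55,.02,.0535,15.5)
p,d,W=cloud('scene')
n=(abs(W[...,0]-.53)<.1)&(abs(W[...,1]-.02)<.08)&(W[...,2]>.006)&(W[...,2]<.07);P=W[n];print(len(P),np.percentile(P[:,2],[5,50,95]).round(3),P.mean(0))
"
```

```text
clock: 14.28
tcp_pos: [0.5412, 0.0176, 0.0489]
orientation: [1.007, 1.326, -1.006]
contact_force: [0.8, 0.5, 0.3]
grip_width: 0.0001
t 14.28 tcp [0.5412 0.0176 0.0489] yaw 15.59 go [-4.6  9.1  0.1] turn 0.0015291757138850715 F [0.8 0.5 0.3] w 7.963916278653458e-05 j7 -0.2855212764533185
820 [0.008 0.013 0.034] [0.5012024  0.01165936 0.01576992]
```

```bash
python3 -m pendant '[60,-40,0,0,0, 60,-40,30,0,0, 60,-20,50,0,0, 60,0,50,0,0, 60,0,0,0,0]'
cat > fl.py <<'E'
from h import *
import sys
cx,cy=float(sys.argv[1]),float(sys.argv[2]); z0=float(sys.argv[3]) if len(sys.argv)>3 else 0
for n in("scene","top"):
    p,d,W=cloud(n); hs=cv2.cvtColor(p,cv2.COLOR_RGB2HSV); 
    m=(np.hypot(W[...,0]-cx,W[...,1]-cy)<.085)&(hs[...,2]>95)&(hs[...,1]<70)
    a=W[m&(W[...,2]>z0+.007)&(W[...,2]<z0+.017)];b=W[m&(W[...,2]>z0+.029)&(W[...,2]<z0+.04)]
    for t,P in(("plate",a),("neck",b)):
        if len(P)>5: print(n,t,len(P),P.mean(0).round(4),cv2.minAreaRect(P[:,:2].astype(np.float32)),cv2.minEnclosingCircle(P[:,:2].astype(np.float32)))
    cv2.imwrite(f"pics/fl_{n}.png",p[:,:,::-1]);np.save(f"fl_{n}.npy",W)
E
python3 fl.py .5 .01; python3 -c "from h import *;togo(.5,.01,.1,15.5)"
```

```text
clock: 14.95
tcp_pos: [0.6688, 0.0541, 0.1485]
orientation: [1.009, 1.326, -1.004]
contact_force: [-1.4, 0.1, -0.1]
grip_width: 0.0597
scene plate 652 [0.5007 0.01   0.012 ] ((0.49709829688072205, 0.004525870084762573), (0.09891088306903839, 0.09805794805288315), 15.495274543762207) ((0.4970630705356598, 0.00422896072268486), 0.06839185208082199)
scene neck 114 [0.498  0.0056 0.0335] ((0.49605080485343933, 0.00385323166847229), (0.051902130246162415, 0.04538864642381668), 45.35356903076172) ((0.49731171131134033, 0.00346756330691278), 0.026767153292894363)
top plate 393 [0.4885 0.0233 0.0116] ((0.4939710795879364, 0.015441246330738068), (0.09591849148273468, 0.06754257529973984), 15.870729446411133) ((0.4931827783584595, 0.015253537334501743), 0.05610077828168869)
top neck 53 [0.4958 0.0136 0.0333] ((0.4955158829689026, 0.012255853042006493), (0.04574533924460411, 0.026711389422416687), 13.440462112426758) ((0.49701547622680664, 0.0066320099867880344), 0.023391369730234146)
t 15.05 tcp [0.6657 0.0528 0.1481] yaw 15.61 go [  48.3 -171.1   -3.3] turn 0.0019307807103578281 F [ 0.1  0.  -0.2] w 0.060056027851261684 j7 -0.22237739028517156
```

```bash
python3 -m pendant '[58,0,-30,0,0, 58,0,-50,0,0, 58,0,-50,1,0, 58,0,-34,0,0, 58,0,-10,0,0, 58,35,0,0,0, 58,40,0,0,0, 58,40,0,0,0, 58,25,0,0,0, 58,10,0,0,0, 58,4,0,0,0, 58,0,0,0,0]' 40
python3 -c "from h import *;togo(.498,.005,-0.01,15.6)"
```

```text
clock: 16.55
tcp_pos: [0.4995, 0.0049, -0.0046]
orientation: [1.007, 1.325, -1.006]
contact_force: [-0.3, -0.1, -0.7]
grip_width: 0.058
t 16.55 tcp [ 0.4995  0.0049 -0.0046] yaw 15.58 go [ 5.4 -1.4 -0.5] turn -0.0003541113017699353 F [-0.3 -0.1 -0.7] w 0.05795573137314135 j7 -0.3569290912679692
```

```bash
python3 -m pendant '[58,5,-1.4,0,0, 58,4,0,0,0, 58,3,0,0,0, 58,0,0,0,0]'
python3 -m pendant '[58,2,0,0,0, 58,2,0,0,0, 58,0,0,0,0]'
python3 -m pendant '[58,2,0,0,0, 58,0,0,0,0]'
python3 -m pendant '[58,2,0,0,0, 58,0,0,0,0]'
```

```text
clock: 17.05
tcp_pos: [0.4973, 0.0044, -0.0174]
orientation: [1.006, 1.326, -1.007]
contact_force: [-0.1, -0.3, -0.7]
grip_width: 0.0582
clock: 17.42
tcp_pos: [0.4974, 0.0044, -0.0214]
orientation: [1.006, 1.326, -1.007]
contact_force: [0.5, -0.2, 0.7]
grip_width: 0.0584
clock: 17.68
tcp_pos: [0.4974, 0.0044, -0.0233]
orientation: [1.006, 1.326, -1.007]
contact_force: [0.3, 0.3, 0.3]
grip_width: 0.058
clock: 17.92
tcp_pos: [0.4974, 0.0044, -0.0253]
orientation: [1.006, 1.326, -1.007]
contact_force: [0.8, -0.0, -0.1]
grip_width: 0.0576
```

```bash
python3 -m pendant '[0,0,0,0,0, 0,0,0,0,0, 0,0,0,0,0, 0,0,0,0,0]' 60
python3 -m pendant '[0,-5,0,0,0, 0,-20,0,0,0, 0,-40,0,0,0, 0,-40,0,0,0, 0,-35,0,0,0, 0,-10,0,0,0, 0,0,0,0,0]'
python3 -c "from h import *;togo(.5,-.277,.125,31)"
```

```text
clock: 18.42
tcp_pos: [0.4971, 0.0043, -0.025]
orientation: [1.006, 1.326, -1.007]
contact_force: [-2.1, -0.9, 5.9]
grip_width: 0.045
clock: 19.3
tcp_pos: [0.4974, 0.0041, 0.125]
orientation: [1.007, 1.325, -1.007]
contact_force: [-0.5, -0.8, -7.2]
grip_width: 0.0448
t 19.3 tcp [0.4974 0.0041 0.125 ] yaw 15.57 go [ 1.000e-01 -7.290e+01  2.715e+02] turn -0.2693496788171385 F [-0.5 -0.8 -7.2] w 0.04482370183472939 j7 -0.1705812815784552
```

```bash
python3 -m pendant '[0,0,-9,35,0, 0,0,-12,45,0, 0,0,-12,45,0, 0,0,-12,45,0, 0,0,-12,45,0, 0,0,-9,35,0, 0,0,-6.9,21.5,0, 0,0,0,0,-0.135, 0,0,0,0,-0.134, 0,0,0,0,0]'
python3 fl.py .5 -.277 .15; python3 -c "from h import *;togo(.5,-.277,.125,31)"
```

```text
clock: 20.55
tcp_pos: [0.4996, -0.2756, 0.1237]
orientation: [0.803, 1.42, -0.802]
contact_force: [-0.0, 0.1, -6.3]
grip_width: 0.0446
scene plate 382 [ 0.5062 -0.2606  0.161 ] ((0.5020305514335632, -0.27390024065971375), (0.10090674459934235, 0.09789149463176727), 30.5367374420166) ((0.5009890794754028, -0.2740807831287384), 0.06742043048143387)
scene neck 41 [ 0.4948 -0.2644  0.1827] ((0.4950467646121979, -0.2651060223579407), (0.05198407918214798, 0.0257842056453228), 52.760826110839844) ((0.5022034645080566, -0.2705802023410797), 0.026353295892477036)
top plate 436 [ 0.4871 -0.2535  0.1608] ((0.48969945311546326, -0.2571594715118408), (0.09639088809490204, 0.05020161345601082), 31.92111587524414) ((0.4891910254955292, -0.2558857500553131), 0.05255649983882904)
top neck 53 [ 0.4947 -0.2629  0.1828] ((0.498634934425354, -0.26047179102897644), (0.05852105841040611, 0.01750938408076763), 31.916595458984375) ((0.5020532608032227, -0.26596003770828247), 0.029449915513396263)
t 20.65 tcp [ 0.4999 -0.276   0.1241] yaw 30.89 go [-0.9 -0.4  0.9] turn -0.0019035168185019405 F [-0.2 -0.4 -7.1] w 0.044682113689481655 j7 0.5979316595969725
```

```bash
python3 - <<'E'
from h import *
from scipy.optimize import least_squares
for n in("scene","top"):
    W=np.load(n+".npy")
    m=(np.hypot(W[...,0]-.5,W[...,1]+.277)<.03)&(W[...,2]>.04)&(W[...,2]<.094);P=W[m]
    f=least_squares(lambda c:np.hypot(P[:,0]-c[0],P[:,1]-c[1])-.0155,[.5,-.277],loss="soft_l1",f_scale=.001)
    print(n,len(P),f.x.round(4),np.abs(f.fun).mean())
    m=(np.hypot(W[...,0]-.5,W[...,1]+.277)<.03)&(W[...,2]>.1)&(W[...,2]<.115);P=W[m];print(" tip",len(P),P.mean(0).round(4))
    im=cv2.imread(f"pics/{n}1.png");hs=cv2.cvtColor(im,cv2.COLOR_BGR2HSV)
    m=(np.hypot(W[...,0]-.5,W[...,1]+.277)<.06)&(hs[...,0]>10)&(hs[...,0]<28)&(hs[...,1]>90)
    v,u=np.nonzero(m);print(" pin px",u.mean(),v.mean(),len(u),W[m].mean(0).round(4))
    if n=="scene": 
        # flange in saved hover: side-face edge check
        pass
E
```

```text
scene 121 [ 0.4985 -0.2786] 0.0010017992976889688
 tip 32 [ 0.5    -0.2748  0.1036]
 pin px 246.6153846153846 168.07692307692307 13 [ 0.5099 -0.2371  0.0318]
top 45 [ 0.5005 -0.2807] 0.0003864838253502457
 tip 49 [ 0.5    -0.2793  0.1033]
 pin px 302.6666666666667 199.11111111111111 9 [ 0.5112 -0.2395  0.0332]
```

```bash
python3 -m pendant '[0,0,-1.7,1.5,0.012, 0,20,0,0,0, 0,17,0,0,0, 0,4,0,0,0, 0,0,0,0,0]'
python3 -m pendant '[0,3,0,0,0, 0,3,0,0,0, 0,0,0,0,0]'
python3 -m pendant '[0,3,0,0,0, 0,3,0,0,0, 0,0,0,0,0]'
```

```text
clock: 21.28
tcp_pos: [0.4993, -0.2786, 0.0832]
orientation: [0.812, 1.415, -0.811]
contact_force: [0.3, -0.7, -6.4]
grip_width: 0.0449
clock: 21.65
tcp_pos: [0.4994, -0.2789, 0.0777]
orientation: [0.811, 1.414, -0.812]
contact_force: [-0.3, -0.1, -6.0]
grip_width: 0.0452
clock: 22.02
tcp_pos: [0.4993, -0.2788, 0.0715]
orientation: [0.811, 1.415, -0.811]
contact_force: [-0.0, -0.4, -6.3]
grip_width: 0.045
```

```bash
python3 -m pendant '[0,5,0,0,0, 0,5,0,0,0, 0,0,0,0,0]'
python3 -m pendant '[0,8,0,0,0, 0,8,0,0,0, 0,0,0,0,0]'
python3 -m pendant '[0,8,0,0,0, 0,6,0,0,0, 0,0,0,0,0]'
```

```text
clock: 22.4
tcp_pos: [0.4992, -0.2787, 0.0612]
orientation: [0.812, 1.415, -0.811]
contact_force: [-0.6, 0.8, -6.6]
grip_width: 0.0451
clock: 22.78
tcp_pos: [0.4992, -0.2786, 0.0449]
orientation: [0.812, 1.415, -0.811]
contact_force: [-0.1, -0.7, -5.8]
grip_width: 0.0445
clock: 23.15
tcp_pos: [0.4995, -0.2787, 0.0312]
orientation: [0.812, 1.415, -0.811]
contact_force: [-1.8, -0.2, -6.5]
grip_width: 0.0448
```

```bash
python3 -m pendant '[0,8,0,0,0, 0,6,0,0,0, 0,0,0,0,0]'
python3 -m pendant '[0,2,0,0,0, 0,2,0,0,0, 0,0,0,0,0]'
python3 -m pendant '[0,2,0,0,0, 0,2,0,0,0, 0,0,0,0,0]'
```

```text
clock: 23.52
tcp_pos: [0.4995, -0.2787, 0.0172]
orientation: [0.812, 1.415, -0.811]
contact_force: [-1.4, 0.3, -5.8]
grip_width: 0.0449
clock: 23.9
tcp_pos: [0.4995, -0.2789, 0.0137]
orientation: [0.811, 1.414, -0.811]
contact_force: [-2.0, 0.9, -7.1]
grip_width: 0.0446
clock: 24.28
tcp_pos: [0.4995, -0.2789, 0.0096]
orientation: [0.811, 1.414, -0.811]
contact_force: [-0.6, 0.1, -8.1]
grip_width: 0.0449
```

```bash
python3 -m pendant '[0,2,0,0,0, 0,2,0,0,0, 0,0,0,0,0]'
python3 -m pendant '[0,2,0,0,0, 0,1.5,0,0,0, 0,0,0,0,0]'
python3 -m pendant '[0,1,0,0,0, 0,0,0,0,0]'
```

```text
clock: 24.65
tcp_pos: [0.4995, -0.2789, 0.0056]
orientation: [0.811, 1.414, -0.811]
contact_force: [-1.3, -0.8, -6.8]
grip_width: 0.0449
clock: 25.02
tcp_pos: [0.4995, -0.2789, 0.0021]
orientation: [0.811, 1.414, -0.811]
contact_force: [-1.0, -0.7, -6.2]
grip_width: 0.0447
clock: 25.28
tcp_pos: [0.4995, -0.2789, 0.0013]
orientation: [0.811, 1.414, -0.811]
contact_force: [-1.6, -0.4, -5.9]
grip_width: 0.0447
```

```bash
python3 -m pendant '[60,0,0,0,0, 60,0,0,0,0, 60,0,0,0,0, 60,-15,0,0,0, 60,-35,0,0,0, 60,-45,0,0,0, 60,-45,0,0,0, 60,0,44,-26,0, 60,0,45,-26,0, 60,0,45,-26,0, 60,0,0,0,0]' 40
python3 fl.py .5 -.278 .026
python3 - <<'E'
from h import *
from scipy.optimize import least_squares
for n in("scene","top"):
    W=np.load(f"fl_{n}.npy")
    m=(np.hypot(W[...,0]-.653,W[...,1]+.009)<.045)&(W[...,2]>.064)&(W[...,2]<.076);P=W[m]
    print(n,len(P),cv2.minEnclosingCircle(P[:,:2].astype(np.float32)))
    m=(np.hypot(W[...,0]-.653,W[...,1]+.009)<.045)&(W[...,2]>.01)&(W[...,2]<.06);P=W[m]
    f=least_squares(lambda c:np.hypot(P[:,0]-c[0],P[:,1]-c[1])-.024,[.653,-.009],loss="soft_l1",f_scale=.001);print(f.x.round(4),len(P))
togo(.652,-.010,.13)
E
```

```text
clock: 26.65
tcp_pos: [0.5782, -0.1378, 0.1432]
orientation: [0.808, 1.415, -0.802]
contact_force: [0.3, -0.3, 0.5]
grip_width: 0.0601
scene plate 314 [ 0.5016 -0.2583  0.0379] ((0.5006559491157532, -0.27778926491737366), (0.09867630153894424, 0.09798237681388855), 30.3433837890625) ((0.5004668831825256, -0.27655690908432007), 0.06615059822797775)
scene neck 70 [ 0.5039 -0.2681  0.0605] ((0.5028184652328491, -0.27222195267677307), (0.04262743145227432, 0.04304622858762741), 62.23637771606445) ((0.49993717670440674, -0.2758843004703522), 0.02648332342505455)
scene 153 ((0.6512898206710815, -0.009183287620544434), 0.026256758719682693)
[ 0.6527 -0.0095] 267
top 118 ((0.6540133953094482, -0.012062424793839455), 0.02505458891391754)
[ 0.6513 -0.0117] 120
t 26.75 tcp [ 0.5761 -0.1434  0.1421] yaw 30.4 go [ 12.1 133.  -76.7] turn None F [-0.7 -0.4 -0.6] w 0.059932427570789294 j7 0.33117064026270987
```

```bash
python3 - <<'E'
import cv2,numpy as np
a=cv2.imread("pics/fl_scene.png");b=cv2.imread("pics/fl_top.png")
f=lambda im,x,y:cv2.resize(im[y:y+75,x:x+100],(400,300),interpolation=cv2.INTER_CUBIC)
cv2.imwrite("pics/c7.png",np.vstack([np.hstack([f(a,195,125),f(b,270,165)]),np.hstack([f(a,185,195),f(b,185,110)])]))
E
```

```text
(no output)
```

View pics/c7.png

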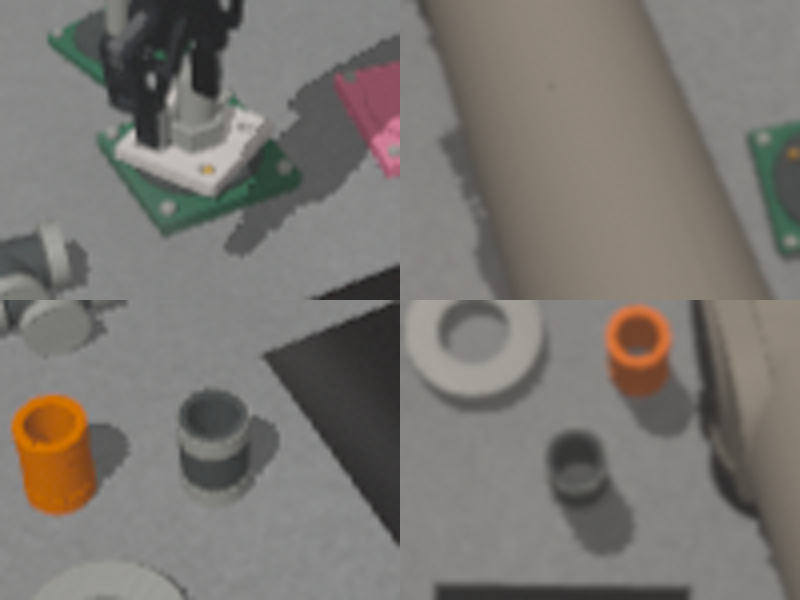

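Flange is home: the pin shows in a corner hole (crop (207,170)) and the plate top measures 38 mm. The sleeve is the black tube with bright ends (crop (215,445)); the orange one at (55,455) is the decoy.

```bash
python3 -m pendant '[64,0,30,-17,0, 64,0,45,-26,0, 64,0,40,-23,0, 64,0,18,-10.5,0, 64,0,0,0,0, 64,40,0,0,0, 64,40,0,0,0, 64,30,0,0,0, 64,10,0,0,0, 64,0,0,0,0]' 40
python3 -c "from h import *;togo(.652,-.0105,-.006)"
```

```text
clock: 28.0
tcp_pos: [0.6517, -0.0126, 0.0213]
orientation: [0.812, 1.414, -0.814]
contact_force: [-0.3, -0.1, 1.2]
grip_width: 0.0643
t 28.0 tcp [ 0.6517 -0.0126  0.0213] yaw 30.19 go [27.3  1.3 -1.7] turn None F [-0.3 -0.1  1.2] w 0.0643230798746245 j7 0.018420138191136238
```

```bash
python3 -m pendant '[64,12,1.3,-1.7,0, 64,10,0,0,0, 64,5,0,0,0, 64,0,0,0,0]' 40
python3 -m pendant '[0,0,0,0,0, 0,0,0,0,0, 0,0,0,0,0, 0,0,0,0,0, 0,0,0,0,0]'
python3 -m pendant '[0,-5,0,0,0, 0,-15,0,0,0, 0,-40,0,0,0, 0,-45,0,0,0, 0,-35,0,0,0, 0,-10,0,0,0, 0,0,0,0,0]'
cat > sl.py <<'E'
from h import *
from scipy.optimize import least_squares
import sys
cx,cy,z0=map(float,sys.argv[1:4]);t=r.get_obs()["tcp_pos"];print("tcp",np.round(t,4))
for n in("scene","top"):
    p,d,W=cloud(n);cv2.imwrite(f"pics/sl_{n}.png",p[:,:,::-1])
    m=(np.hypot(W[...,0]-cx,W[...,1]-cy)<.034)&(W[...,2]>z0+.003)&(W[...,2]<z0+.033);P=W[m]
    if len(P)<15: print(n,len(P));continue
    f=least_squares(lambda c:np.hypot(P[:,0]-c[0],P[:,1]-c[1])-.024,[cx,cy],loss="soft_l1",f_scale=.001);print(n,f.x.round(4),len(P),np.abs(f.fun).mean().round(4),"zmin",P[:,2].min())
    for a,b in((.003,.015),(.018,.033)):
        Q=P[(P[:,2]>z0+a)&(P[:,2]<z0+b)]
        if len(Q)>10:print("  ",least_squares(lambda c:np.hypot(Q[:,0]-c[0],Q[:,1]-c[1])-.024,[cx,cy],loss="soft_l1",f_scale=.001).x.round(4))
E
python3 sl.py .652 -.0105 .145; python3 -c "from h import *;togo(.4993,-.2785,.135,30.2)"
```

```text
clock: 28.5
tcp_pos: [0.652, -0.0086, -0.0061]
orientation: [0.811, 1.415, -0.812]
contact_force: [-0.5, 0.1, -0.3]
grip_width: 0.0636
clock: 29.12
tcp_pos: [0.6526, -0.0086, -0.0053]
orientation: [0.812, 1.414, -0.811]
contact_force: [-1.7, -0.6, 4.8]
grip_width: 0.0473
clock: 30.0
tcp_pos: [0.6521, -0.0088, 0.1442]
orientation: [0.811, 1.414, -0.812]
contact_force: [0.6, -0.5, -3.8]
grip_width: 0.0475
tcp [ 0.6521 -0.0088  0.1442]
scene [ 0.6534 -0.0096] 146 0.0007 zmin 0.1483039971195932
   [ 0.6532 -0.0095]
   [ 0.6536 -0.0098]
top [ 0.6539 -0.0119] 18 0.0004 zmin 0.15174411759203266
t 30.1 tcp [ 0.6511 -0.009   0.1425] yaw 30.31 go [   8.  -267.1  156. ] turn 0.0019033269750049111 F [-1.   1.  -4.5] w 0.04686471134719261 j7 0.09900417491821321
```

```bash
python3 -m pendant '[0,0,-30,17.5,0, 0,0,-45,26,0, 0,0,-45,26,0, 0,0,-45,26,0, 0,0,-45,26,0, 0,0,-40,23.5,0, 0,0,-17,11,0, 0,0,0,0,0, 0,0,0,0,0]'
python3 sl.py .5 -.278 .15; python3 -c "from h import *;togo(.4993,-.2788,.135,30.2)"
```

```text
clock: 31.22
tcp_pos: [0.5013, -0.276, 0.1439]
orientation: [0.811, 1.415, -0.808]
contact_force: [0.9, 0.3, -3.5]
grip_width: 0.0475
tcp [ 0.5013 -0.276   0.1439]
scene [ 0.5028 -0.2767] 124 0.001 zmin 0.15321926902259053
   [ 0.5029 -0.2763]
   [ 0.5028 -0.2769]
top [ 0.5043 -0.2785] 48 0.0004 zmin 0.15309534570163796
   [ 0.504  -0.2782]
   [ 0.5046 -0.2788]
t 31.32 tcp [ 0.5016 -0.2759  0.1443] yaw 30.49 go [ 9.3 -3.4  1.3] turn 0.005098283504376005 F [ 0.4  0.4 -3.7] w 0.04731760037009794 j7 0.605003201286854
```

```bash
python3 -m pendant '[0,0,-4.4,0,0, 0,20,0,0,0, 0,15,0,0,0, 0,5,0,0,0, 0,0,0,0,0]'
python3 -m pendant '[0,3,0,0,0, 0,3,0,0,0, 0,0,0,0,0]'
python3 -m pendant '[0,3,0,0,0, 0,3,0,0,0, 0,0,0,0,0]'
```

```text
clock: 31.95
tcp_pos: [0.4965, -0.28, 0.1036]
orientation: [0.812, 1.415, -0.811]
contact_force: [0.6, 0.0, -3.0]
grip_width: 0.0476
clock: 32.33
tcp_pos: [0.4966, -0.2803, 0.0982]
orientation: [0.811, 1.414, -0.811]
contact_force: [0.4, 0.0, -4.2]
grip_width: 0.0473
clock: 32.7
tcp_pos: [0.4965, -0.2802, 0.092]
orientation: [0.811, 1.415, -0.811]
contact_force: [-0.2, 0.6, -3.5]
grip_width: 0.0473
```

```bash
python3 sl.py .4985 -.279 .098; python3 -c "from h import *;togo(.4994,-.2789,.092,30.2)"
```

```text
tcp [ 0.4965 -0.2802  0.092 ]
scene [ 0.4977 -0.281 ] 108 0.0012 zmin 0.10156475891851502
   [ 0.4978 -0.28  ]
   [ 0.4974 -0.2816]
top [ 0.4995 -0.2829] 47 0.0016 zmin 0.10146405504033562
   [ 0.4992 -0.2824]
   [ 0.4997 -0.2833]
t 32.8 tcp [ 0.4967 -0.2803  0.0922] yaw 30.31 go [0.2 3.  0.2] turn 0.0018969330853285035 F [-0.1  1.6 -3. ] w 0.047337663572954713 j7 0.5635337298903554
```

```bash
python3 -m pendant '[0,0,2.3,-1.2,0, 0,0,0,0,0]'
python3 -m pendant '[0,3,0,0,0, 0,3,0,0,0, 0,0,0,0,0]'
python3 -m pendant '[0,3,0,0,0, 0,3,0,0,0, 0,0,0,0,0]'
```

```text
clock: 33.05
tcp_pos: [0.4984, -0.2777, 0.0925]
orientation: [0.811, 1.414, -0.811]
contact_force: [0.1, -0.7, -3.5]
grip_width: 0.0474
clock: 33.42
tcp_pos: [0.4978, -0.278, 0.0859]
orientation: [0.811, 1.415, -0.812]
contact_force: [0.5, 0.4, -3.7]
grip_width: 0.047
clock: 33.8
tcp_pos: [0.4979, -0.278, 0.0799]
orientation: [0.811, 1.415, -0.811]
contact_force: [0.7, 0.3, -3.9]
grip_width: 0.0475
```

```bash
python3 -m pendant '[0,5,0,0,0, 0,5,0,0,0, 0,0,0,0,0]'
python3 -m pendant '[0,4,0,0,0, 0,4,0,0,0, 0,0,0,0,0]'
python3 -m pendant '[0,2,0,0,0, 0,2,0,0,0, 0,0,0,0,0]'
```

```text
clock: 34.17
tcp_pos: [0.4977, -0.2779, 0.0697]
orientation: [0.811, 1.415, -0.811]
contact_force: [0.4, 0.2, -3.3]
grip_width: 0.0476
clock: 34.55
tcp_pos: [0.4978, -0.278, 0.0619]
orientation: [0.811, 1.415, -0.811]
contact_force: [-0.9, -0.0, -2.9]
grip_width: 0.047
clock: 34.92
tcp_pos: [0.498, -0.278, 0.0581]
orientation: [0.811, 1.414, -0.811]
contact_force: [-0.5, 0.2, -3.3]
grip_width: 0.0474
```

```bash
python3 -m pendant '[0,2,0,0,0, 0,1,0,0,0, 0,0,0,0,0]'
python3 -m pendant '[0,1,0,0,0, 0,0,0,0,0]'
python3 -m pendant '[0,1,0,0,0, 0,0,0,0,0]'
```

```text
clock: 35.3
tcp_pos: [0.498, -0.278, 0.0552]
orientation: [0.811, 1.414, -0.811]
contact_force: [0.4, -0.4, -3.0]
grip_width: 0.0476
clock: 35.55
tcp_pos: [0.4983, -0.2781, 0.0547]
orientation: [0.811, 1.414, -0.811]
contact_force: [-2.4, 0.5, 2.3]
grip_width: 0.0473
clock: 35.8
tcp_pos: [0.4983, -0.2782, 0.0546]
orientation: [0.811, 1.414, -0.812]
contact_force: [-5.2, 1.1, 11.8]
grip_width: 0.0473
```

Contact at home height. I'll back off the push, release, retreat and check.

```bash
python3 -m pendant '[0,-1,0,0,0, 64,0,0,0,0, 64,0,0,0,0, 64,0,0,0,0, 64,-15,0,0,0, 64,-40,0,0,0, 64,-45,0,0,0, 64,-30,0,0,0, 64,0,40,-25,0, 64,0,45,-26,0, 64,0,45,-26,0, 64,0,45,-26,0, 64,0,0,0,0]'
python3 sl.py .4995 -.278 .060
python3 - <<'E'
from h import *
p,d,W=cloud("scene")
m=(np.hypot(W[...,0]-.4995,W[...,1]+.277)<.035)&(W[...,2]>.115)&(W[...,2]<.15);P=W[m];print("sleeve top z",len(P),P[:,2].mean(),P[:,2].max())
a=cv2.imread("pics/sl_scene.png");cv2.imwrite("pics/c8.png",cv2.resize(a[110:200,190:310],(800,600),interpolation=cv2.INTER_CUBIC))
for k in("blank","tee","slipring"): print(k,[(round(x["score"],2),np.round(x["location"],3).tolist()) for x in nets.look_for(k,"scene")][:2])
togo(.5,-.278,.1)
E
```

```text
clock: 37.42
tcp_pos: [0.5991, -0.0946, 0.186]
orientation: [0.808, 1.416, -0.802]
contact_force: [0.0, -0.2, 0.0]
grip_width: 0.064
tcp [ 0.5991 -0.0946  0.186 ]
scene [ 0.4997 -0.2787] 111 0.001 zmin 0.06312651066770736
   [ 0.4997 -0.2784]
   [ 0.4996 -0.2789]
top 0
sleeve top z 38 0.12364683583815399 0.13234690060856535
blank [(0.74, [0.596, 0.271, 0.079]), (0.32, [0.511, -0.259, 0.089])]
tee [(0.8, [0.703, -0.201, 0.042])]
slipring [(0.92, [0.776, 0.084, 0.019]), (0.53, [0.546, 0.263, 0.01])]
t 37.73 tcp [ 0.5967 -0.1026  0.1844] yaw 30.17 go [  84.6 -171.7  103. ] turn None F [-0.1  0.1 -0.8] w 0.063957500839062 j7 0.27538673713613926
```

View pics/c8.png

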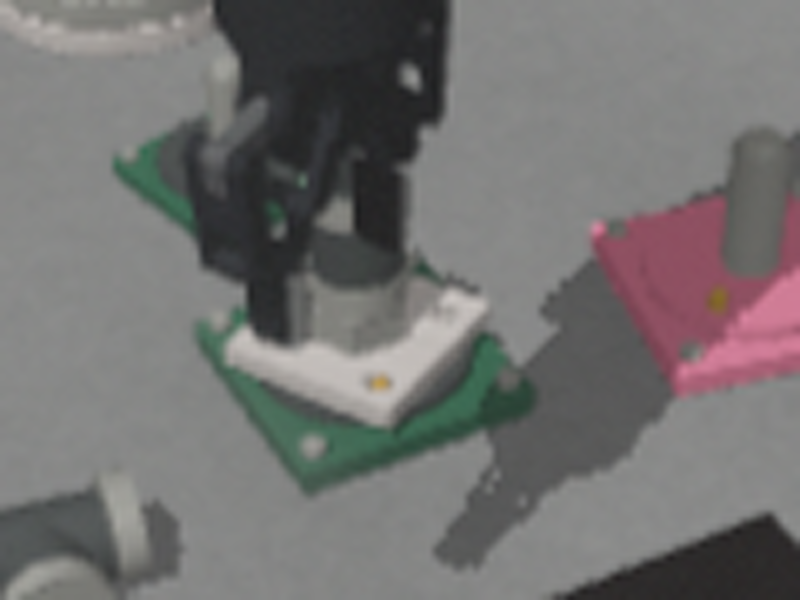

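The picture shows the flange home with the pin in its corner hole (380,382), and the sleeve upright on the neck (≈(360,290)). The gripper is hovering clear of both.

```bash
python3 -m pendant '[64,-20,0,0,0, 64,0,0,0,0, 64,0,0,0,0]'; python3 -c "from h import *;print(r.hand_in())"
```

```text
clock: 38.1
tcp_pos: [0.5973, -0.1011, 0.2047]
orientation: [0.812, 1.413, -0.812]
contact_force: [0.0, 0.5, 0.1]
grip_width: 0.0637
the job is handed in; nothing more can be done
None
```

The flange is home on the larger green jig with the sleeve standing on its neck, and I handed the job in at 38 s of the 67 s allowed. No verdict is reported.

- **What I did:** I took the flange from its slot by the top edge, stood it on the bench and tipped it onto its plain face. I then took it by the neck, turned it to about 30° and lowered it down the post onto the pin. The black sleeve followed down the same post until I felt it touch the neck, and I then released it.
- **Flange check:** The plate's top face measured about 38 mm high, which matches fully home. The brass pin shows through a corner hole.
- **Sleeve check:** Its fitted axis was about 1 mm from the post's in the scene camera, with no visible tilt. Its top reads up to about 132 mm against 130 mm expected.
- **Other things:** The tee shows no shift. The red plate and the ring read 2 to 7 mm from their first positions, close to the network's accuracy and far below 30 mm.
- **What failed or disagreed:**
  - My first grasp closed on air. In the pictures the fingertips stood about 34 mm above the reported tool position, so I corrected for that.
  - The two cameras disagreed by about 2–4 mm in y, so I aligned to the post using positions compared within the same picture.
  - In the final check the arm hid the jig from the top camera, so that check rests on the scene camera alone.

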